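Put the stray jar back on the slotted rail

ROBOT

A 7-joint arm with a two-finger parallel gripper is mounted at the origin on the work surface. World frame = base frame: x ahead of the robot, y to its left, z up, the work surface at z = 0. Lengths are in m, angles in rad, forces in N, time in s.
With the tool pointing down it reaches from about 0.425 to 0.875 m from the base axis. Payload 4.7 kg.
Tool frame: the origin (TCP) lies between the finger pads; the fingertips stand 19 mm ahead of it and the grasp point (between the pads) is the TCP (ctrl.tip_extent is the distance from the TCP to the fingertips, in m); z points along the fingers, y is the line along which they close (so a half turn about z gives the same grasp; the last joint's range is limited). The gripper opens to 87 mm and grips with 3 to 60 N. Pads are 19 mm wide; open, the fingers measure 117 mm over their backs; the gripper's body (75 mm by 190 mm) begins 51 mm behind the grasp point.
Start: joints at [-1.137, 0.321, -0.07, 1.45, 0.023, 1.371, -0.057], TCP at [0.265, 0.594, 0.242] pointing down, gripper open.
Joint ranges: [-2.86, 2.86], [-0.3, 2.09], [-1.38, 1.24], [0.06, 2.45], [-1.56, 4.7], [0.09, 2.05], [-2.69, 2.69]. Speed limits (rad/s): [2.57, 2.57, 3.14, 3.14, 3.14, 3.14, 3.14].

INTERFACE

Orientations are given as a rotation vector (axis times angle).
In Python, from bench import ctrl gives the robot as it stands.
- The arm moves only by the shell command python3 -m crank 'ROWS' [OPENING] [FORCE]. ROWS is JSON, a list of rows, each an object of numbers: "tx", "ty", "tz": the shift along the tool's x, y, z in mm; "turn": the turn about the tool's z in units of 5 degrees (1.0 is 5 degrees). In form: [{"tx": .., "ty": .., "tz": .., "turn": ..}, ...]. A call has 1 to 5 rows; each row is the pose to reach, as a shift and turn from the pose commanded when the call began, along the tool's axes at that moment; what a row does not reach only later rows make up. A row lasts 1/8 s, in which the tool goes at most 62.5 mm and 10.7 degrees, less where a joint would pass 70% of its speed; a pose out of reach is approached as far as the arm can. A call with a gripper value outside its range is refused whole. OPENING is the finger opening in mm, from 0 to 87, set as the call begins (- or left out, the last holds). The fingers move at their own pace and stop on an object; FORCE is the grip in N (left out, the last holds). Time passes only in rows, so rows that repeat a pose let the fingers close. It gives the time, the measured TCP pose, the force, the opening and the grip force at its end, in the units of the state.
- ctrl.get_state(): the state, without advancing time (a new reading comes with each control period).
- ctrl.get_image(name): name is "scene" or "top" or "wrist"; returns (picture, depth): 384x512x3 uint8, red, green, blue; 384x512 float32, m along the optical axis (not along the pixel's ray), 0 where there is no reading.
- ctrl.camera_model(name): a dict with "intrinsics" (3x3 intrinsics, pixels), "origin" and "orientation" of the camera in the world. Camera axes: x right, y down, z forward; pixel columns grow to the right and rows downward; lengths in m; the calibration is good to about 2 mm. A picture is of the moment at which its call begins: read the wrist's pose just before it. camera_model takes no time and is no camera call; for the wrist camera it gives the pose at the moment of the call.
- ctrl.close_job(): hands the job in; it is judged then, once.
Trained networks look in the newest picture that a camera, given by its name, has taken for a name from the list of things; names that differ only in an ending like _2 or _b are one class to them, and where a whole thing is asked for, a point or a joint stands for the part that bears it (a point fixed in the world has none). Each returns a list of dicts, best first, with "confidence" (0 to 1); they miss things now and then, are a little off and sometimes report something else, mostly with a low value. They report only what shows in the picture. A call takes as long as a camera call. They do not tell look-alikes from the thing itself.
- ctrl.recognise(camera, query): "xyz" ([x, y, z] in m, in world coordinates, good to about 4 mm: the middle of the surface that is visible of it).
- ctrl.mark_of(camera, query): "xyz" ([x, y, z] in m, in world coordinates, good to about 4 mm: a listed point, or the origin of a listed thing).
The state is a dict: "time": time; "joint_positions": joint angles; "qd": joint speeds; "joint_torque": joint torques, N m; "position": TCP position; "tool_rot": TCP orientation; "ft_force": force on the tool from outside, world axes, zero at the start; "torque": the same for the moment, N m; "grip_width": opening from 0.0 (shut) to 1.0 (fully open); "grip_force": force on a finger pad.
Only numpy, scipy, OpenCV 4.12 (cv2) and the standard library are available. Lean on these libraries where they do the work, as an engineer would, in place of code of your own. Each camera call takes 0.05 s, during which the arm holds its last target. There are 200 camera calls.

TASK

Someone left the mug on the jar rail. First stand the mug upright on the cork coaster, its whole foot on the cork; then stand the amber jar from the table upright in the place this frees on the narrow raised rail, centred on the black marks. Set mug and jar down gently, and leave the other three jars, the scoop and the lid pile where they are.

Things in the scene. Friction and masses are not known exactly. Their poses are not given: they have to be found in the camera images.
- rack: fixed slotted aluminium jar rail, 470 mm long: two parallel bars 12 mm wide with a 14 mm slot between them (38 mm over both), top face 90 mm above the table, on three slim posts with 90 mm wide feet. Origin on the table under the rail's middle; its y axis runs along the rail, x across it, z up. Bay centres lie at y = -172.5, -57.5, 57.5 and 172.5 mm, x = 0. Position and yaw vary.
- bay0 (a point): centre of one of the four bays of the rail, on its top face (90 mm above the table); black marks 40 mm long on both bars show it. Three bays carry jars and one, which varies, carries the mug at the start.
- bay1 (a point): centre of one of the four bays of the rail, on its top face (90 mm above the table); black marks 40 mm long on both bars show it. Three bays carry jars and one, which varies, carries the mug at the start.
- bay2 (a point): centre of one of the four bays of the rail, on its top face (90 mm above the table); black marks 40 mm long on both bars show it. Three bays carry jars and one, which varies, carries the mug at the start.
- bay3 (a point): centre of one of the four bays of the rail, on its top face (90 mm above the table); black marks 40 mm long on both bars show it. Three bays carry jars and one, which varies, carries the mug at the start.
- mug: white ceramic mug, standing on the rail at the start: straight-sided, 62 mm outer diameter, 85 mm tall, about 0.25 kg (varies); its handle is at the mug's +y, reaching 68 mm from the mug's axis, between 14 and 75 mm above the foot. At the start the handle points to the robot's side of the rail, within 20 degrees of square to it. Origin at the centre of its underside, z up.
- coaster: fixed round cork coaster, 110 mm diameter, 6 mm thick, flat on the table; origin at the centre of its underside.
- jar: the loose amber glass jar with a steel lid, the only jar standing on the table: 62 mm body diameter, 115 mm tall overall, about 0.35 kg (varies); straight sides up to 80 mm, then a shoulder and the lid (55 mm diameter, topmost 16 mm). Origin at the centre of its underside, z up.
- jar_a: amber glass jar: the same kind as the loose jar (62 mm diameter, 115 mm tall with its steel lid), standing on one of the rail's bays; origin at the centre of its underside, z up. It stays where it is.
- jar_b: amber glass jar: the same kind as the loose jar (62 mm diameter, 115 mm tall with its steel lid), standing on one of the rail's bays; origin at the centre of its underside, z up. It stays where it is.
- jar_c: amber glass jar: the same kind as the loose jar (62 mm diameter, 115 mm tall with its steel lid), standing on one of the rail's bays; origin at the centre of its underside, z up. It stays where it is.
- scoop: red plastic scoop lying on the table, about 160 mm long, 56 mm wide, 34 mm high; origin on the table near its middle, its handle towards -x. To be left alone.
- lid_pile: pile of four steel lids, 76 mm diameter, 39 mm high, moving as one; origin at the centre of its underside. To be left alone.
There are look-alikes about, which are no part of the job. Of the things like the mug, leave any that is pink or turquoise; of the rest the smaller one is meant.

How it is judged:
By the outcome, as a careful person would: the job done as asked, in the order asked, and still so for the second after the job is handed in, with the robot touching nothing.
It also fails if it takes over 64 s, if anything falls off the work surface, if the arm or the gripper's body presses on something with over 40 N, if the wrist force passes 120 N, or if a joint passes its speed limit or range.

## Working session

There is one attempt and no reset: what is moved stays moved. The work goes in short steps, Python scripts to look and compute and a shell command to move; the robot and the scene stay as the last step left them, time stands still between calls to the robot, and variables do not carry over. Pictures are saved under pics/ and viewed, at most 10 in all, crops included, and the job is handed in when it is done.

```bash
mkdir -p pics; ls; python3 - <<'E'
from bench import ctrl
import cv2,numpy as np
s=ctrl.get_state();print(s)
ims=[]
for c in("scene","top"):
    p,d=ctrl.get_image(c);ims.append(p);np.savez(f"pics/{c}.npz",p=p,d=d)
    m=ctrl.camera_model(c);print(c,m)
    cv2.imwrite(f"pics/{c}0.png",cv2.resize(p[:,:,::-1],(800,600)))
    for q in("mug","coaster","jar","rack","bay0","bay1","bay2","bay3","scoop","lid_pile"):
        print(c,q,[(np.round(r["xyz"],3).tolist(),round(r["confidence"],2)) for r in ctrl.mark_of(c,q)])
E
```

```text
pics
{'time': 0.0, 'joint_positions': array([-1.13691271,  0.32184834, -0.07007367,  1.45169778,  0.02258801,
        1.37075551, -0.05691962]), 'qd': array([ 0.00060346,  0.00050365,  0.00069968,  0.0007931 , -0.00127345,
        0.0004872 ,  0.00049434]), 'joint_torque': array([-5.81726249e-05, -4.91290033e+01, -4.03976664e-01, -3.12530673e+01,
       -6.38409681e-02,  4.35607194e-02,  1.75577734e-04]), 'position': array([0.26475222, 0.59307462, 0.24043348]), 'tool_rot': array([-6.54500304e-01, -3.07233736e+00,  2.97877024e-03]), 'ft_force': array([ 1.48306003, -1.23811794,  0.82862076]), 'torque': array([ 0.06349852, -0.02965983,  0.01960834]), 'grip_force': 0.0, 'grip_width': 1.0002849656716486}
scene {'intrinsics': array([[399.10772018,   0.        , 249.7547844 ],
       [  0.        , 399.10772018, 189.13562852],
       [  0.        ,   0.        ,   1.        ]]), 'origin': array([ 0.92800826, -0.61050275,  0.94401308]), 'orientation': array([-2.24619011, -0.82971693,  0.31404505])}
scene mug [([0.167, -0.303, -0.001], 0.97), ([0.4, 0.112, -0.001], 0.83), ([0.461, -0.38, -0.0
[... 1693 characters left out ...]
 0.66), ([0.618, 0.047, 0.094], 0.64)]
top rack [([0.61, -0.009, 0.002], 0.98)]
top bay0 [([0.583, -0.18, 0.095], 0.94), ([0.638, 0.157, 0.094], 0.81), ([0.597, -0.067, 0.089], 0.77), ([0.618, 0.044, 0.09], 0.76)]
top bay1 [([0.583, -0.18, 0.095], 0.94), ([0.638, 0.157, 0.094], 0.81), ([0.597, -0.067, 0.089], 0.77), ([0.618, 0.044, 0.09], 0.76)]
top bay2 [([0.583, -0.18, 0.095], 0.94), ([0.638, 0.157, 0.094], 0.81), ([0.597, -0.067, 0.089], 0.77), ([0.618, 0.044, 0.09], 0.76)]
top bay3 [([0.583, -0.18, 0.095], 0.94), ([0.638, 0.157, 0.094], 0.81), ([0.597, -0.067, 0.089], 0.77), ([0.618, 0.044, 0.09], 0.76)]
top scoop [([0.371, -0.038, 0.0], 0.95)]
top lid_pile [([0.636, 0.404, -0.0], 0.88)]
```

View pics/scene0.png

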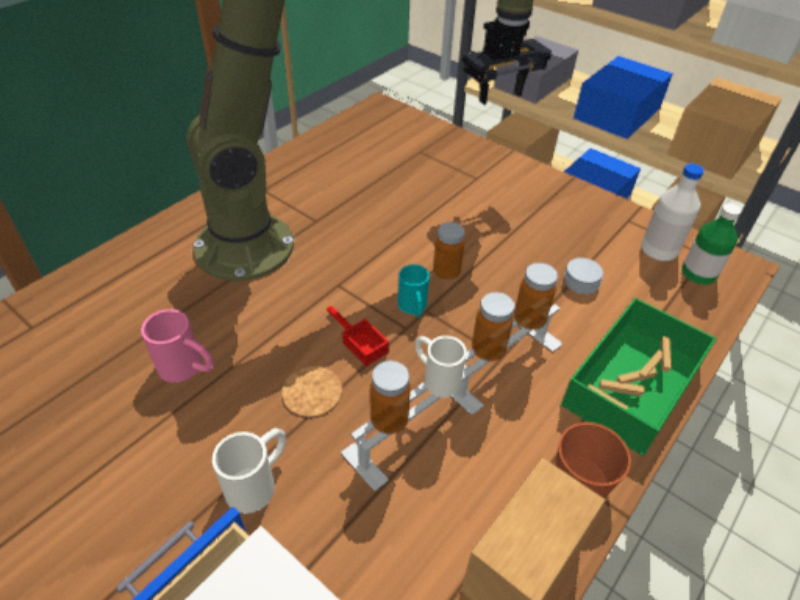

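View pics/top0.png

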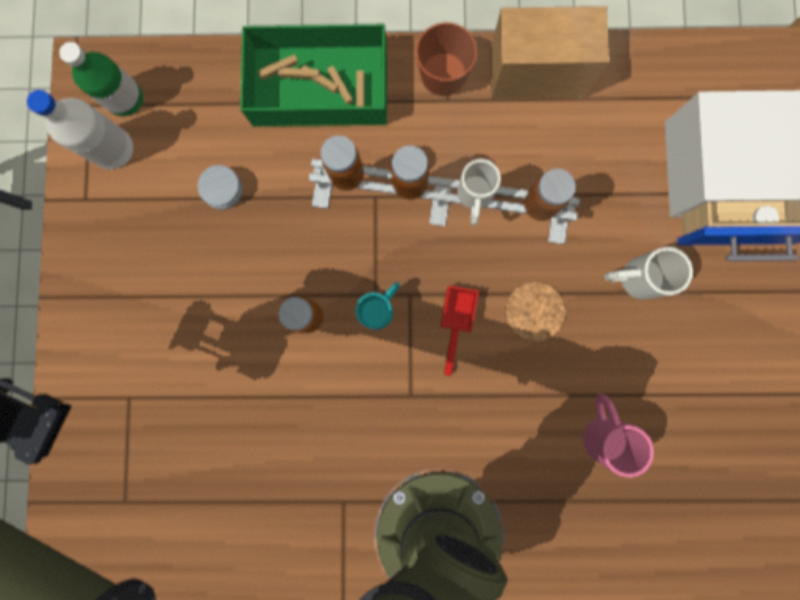

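The scene view shows the small white mug on the rail at about (443,365). The larger white look-alike is at (245,470), the coaster at (312,392) and the loose jar at (449,250). The top view agrees: mug (480,180), coaster (535,310), jar (297,313). Next I'll get precise positions and heights from both depth clouds.

```bash
cat > h.py <<'E'
import numpy as np
from scipy.spatial.transform import Rotation as R
from scipy.optimize import least_squares
from bench import ctrl
def cloud(d,m):
    v,u=np.nonzero(d>0); z=d[v,u]; K=m["intrinsics"]
    c=np.c_[(u-K[0,2])/K[0,0]*z,(v-K[1,2])/K[1,1]*z,z]
    return R.from_rotvec(m["orientation"]).apply(c)+m["origin"],u,v
def circ(P,r=None):
    c0=P.mean(0)
    f=(lambda q:np.hypot(*(P-q[:2]).T)-(r or q[2]))
    return least_squares(f,[*c0]+([] if r else [.03]),loss="soft_l1",f_scale=.002).x
def delta(p,deg,s=None):
    """row to TCP p with closing axis (tool y) at deg in world (mod 180)"""
    s=s or ctrl.get_state(); M=R.from_rotvec(s["tool_rot"]).as_matrix()
    t=M.T@(np.array(p)-s["position"])*1000
    a=np.degrees(np.arctan2(M[1,1],M[0,1])); w=-((deg-a+90)%180-90)
    print("t",round(s["time"],2),"pos",s["position"].round(4),"yang",a.round(1),"q",s["joint_positions"].round(2),"tilt",np.degrees(np.arccos(-M[2,2])).round(2))
    print("  row: tx %.1f ty %.1f tz %.1f turn %.2f"%(*t,w/5))
E
python3 - <<'E'
from h import *
for c in("scene","top"):
    f=np.load(f"pics/{c}.npz");P,u,v=cloud(f["d"],ctrl.camera_model(c));col=f["p"][v,u].astype(int)
    def near(x,y,r,lo,hi):return (np.hypot(P[:,0]-x,P[:,1]-y)<r)&(P[:,2]>lo)&(P[:,2]<hi)
    print(c,"table z",np.median(P[near(.45,0,.03,-.05,.05)][:,2]))
    k=near(.604,-.068,.06,.11,.2);Q=P[k];print("mug top z",np.percentile(Q[:,2],[50,95,99]).round(4),"n",len(Q))
    top=Q[Q[:,2]>np.percentile(Q[:,2],99)-.006]
    top=top[np.hypot(*(top[:,:2]-[.604,-.068]).T)<.04];print(" rim",circ(top[:,:2]).round(4),circ(top[:,:2],.03).round(4),len(top))
    h=Q[np.hypot(*(Q[:,:2]-[.604,-.068]).T)>.042];print(" outliers mean",h.mean(0).round(4) if len(h) else 0,len(h))
    for n,x,y,zt,rr in(("jar",.396,.242,.115,.0275),("A",.583,-.179,.205,.0275),("B",.619,.045,.205,.0275),("C",.638,.158,.205,.0275)):
        k=near(x,y,.045,zt-.006,zt+.012);T=P[k];print(n,"lid z",np.median(T[:,2]).round(4),"mean",T[:,:2].mean(0).round(4),"mid",((T.min(0)+T.max(0))/2)[:2].round(4),len(T))
    k=near(.401,-.184,.075,.003,.02);T=P[k];print("coaster",T.mean(0).round(4),((T.min(0)+T.max(0))/2)[:2].round(4),T.min(0),T.max(0))
    k=near(.46,-.36,.1,.03,.2);T=P[k];print("bigmug max",np.percentile(T[:,2],99),T.min(0).round(3),T.max(0).round(3))
delta([.604,-.068,.3],80)
E
```

```text
scene table z 8.703315521957355e-05
mug top z [0.1495 0.1753 0.1765] n 815
 rim [ 0.6025 -0.0681  0.0287] [ 0.6025 -0.0681] 136
 outliers mean [ 0.5526 -0.0632  0.1367] 57
jar lid z 0.1143 mean [0.3938 0.2367] mid [0.393  0.2379] 158
A lid z 0.2051 mean [ 0.5815 -0.182 ] mid [ 0.5805 -0.1803] 386
B lid z 0.2046 mean [0.6202 0.043 ] mid [0.6192 0.0444] 286
C lid z 0.2046 mean [0.6373 0.1531] mid [0.6364 0.1552] 247
coaster [ 0.4012 -0.186   0.0061] [ 0.4004 -0.1859] [ 0.32809507 -0.25652912  0.00300444] [ 0.47271349 -0.11528145  0.0127125 ]
bigmug max 0.11156164759206251 [ 0.42  -0.425  0.03 ] [ 0.501 -0.3    0.114]
top table z -0.0008011687443814086
mug top z [0.1573 0.1752 0.1762] n 466
 rim [ 0.6002 -0.0659  0.0288] [ 0.6002 -0.0659] 130
 outliers mean [ 0.5539 -0.0599  0.1521] 39
jar lid z 0.1142 mean [0.3911 0.2396] mid [0.3907 0.2406] 343
A lid z 0.2039 mean [ 0.5777 -0.1785] mid [ 0.5773 -0.1786] 406
B lid z 0.204 mean [0.6171 0.0463] mid [0.6169 0.0458] 395
C lid z 0.2043 mean [0.6345 0.1565] mid [0.6351 0.157 ] 393
coaster [ 0.3975 -0.1828  0.0056] [ 0.4023 -0.1805] [ 0.33300843 -0.24790578  0.00301151] [ 0.47151211 -0.1130169   0.01181771]
bigmug max 0.11078000903469265 [ 0.418 -0.442  0.03 ] [ 0.518 -0.297  0.112]
t 1.1 pos [0.265  0.5935 0.2416] yang 65.9 q [-1.14  0.32 -0.07  1.45  0.02  1.37 -0.06] tilt 0.0
  row: tx -579.2 ty -465.9 tz -58.4 turn -2.81
```

```bash
python3 -m crank '[{"tx":-40,"ty":-32,"tz":-30},{"tx":-87,"ty":-70,"tz":-58},{"tx":-134,"ty":-108,"tz":-58,"turn":-1},{"tx":-182,"ty":-146,"tz":-58,"turn":-2},{"tx":-230,"ty":-185,"tz":-58,"turn":-2.8}]'; python3 -c "
from h import *
delta([.6013,-.067,.3],80.4)"
```

```text
t 1.1 pos [0.265  0.5935 0.2416] yang 65.9 q [-1.14  0.32 -0.07  1.45  0.02  1.37 -0.06] tilt 0.0
  row: tx -576.4 ty -466.1 tz -58.4 turn -2.89$[0]: bad value
```

```bash
python3 -m crank '[{"tx":-40,"ty":-32,"tz":-30,"turn":0},{"tx":-87,"ty":-70,"tz":-58,"turn":0},{"tx":-134,"ty":-108,"tz":-58,"turn":-1},{"tx":-182,"ty":-146,"tz":-58,"turn":-2},{"tx":-230,"ty":-185,"tz":-58,"turn":-2.9}]'; python3 -c "
from h import *
delta([.6013,-.067,.3],80.4)"
```

```text
time: 1.72
position: [0.4004, 0.3289, 0.3]
tool_rot: [0.257, 3.13, 0.001]
ft_force: [1.2, -0.0, 0.8]
grip_width: 0.999
grip_force: 0.0
t 1.73 pos [0.4004 0.3289 0.3   ] yang 80.6 q [-0.83  0.02  0.09  1.69 -0.    1.44  0.67] tilt 0.07
  row: tx -262.9 ty -357.8 tz -0.2 turn 0.04
```

```bash
python3 -m crank '[{"tx":-36,"ty":-49,"tz":0,"turn":0},{"tx":-72,"ty":-98,"tz":0,"turn":0},{"tx":-108,"ty":-147,"tz":0,"turn":0},{"tx":-144,"ty":-196,"tz":0,"turn":0},{"tx":-180,"ty":-245,"tz":0,"turn":0}]' >/dev/null;  python3 -m crank '[{"tx":-30,"ty":-40,"tz":0,"turn":0},{"tx":-60,"ty":-82,"tz":0,"turn":0},{"tx":-83,"ty":-113,"tz":0,"turn":0},{"tx":-83,"ty":-113,"tz":0,"turn":0}]'; python3 - <<'E'
from h import *
import cv2
delta([.6013,-.067,.163],80.4)
m=ctrl.camera_model("wrist");p,d=ctrl.get_image("wrist")
np.savez("pics/w1.npz",p=p,d=d,**m);cv2.imwrite("pics/w1.png",p[:,:,::-1])
print(m,[(r["xyz"],r["confidence"]) for r in ctrl.mark_of("wrist","mug")])
P,u,v=cloud(d,m)
k=(np.hypot(P[:,0]-.6013,P[:,1]+.067)<.045)&(P[:,2]>.168)&(P[:,2]<.185);T=P[k]
print("rim z",np.median(T[:,2]),circ(T[:,:2]),len(T))
k=(np.hypot(P[:,0]-.6013,P[:,1]+.067)<.075)&(np.hypot(P[:,0]-.6013,P[:,1]+.067)>.04)&(P[:,2]>.11);print("handle",P[k].mean(0),k.sum())
E
```

```text
time: 2.85
position: [0.5998, -0.07, 0.2994]
tool_rot: [0.271, 3.13, -0.004]
ft_force: [-0.9, -0.3, -0.4]
grip_width: 0.998
grip_force: 0.0
t 2.85 pos [ 0.5998 -0.07    0.2994] yang 80.1 q [-0.36  0.21  0.51  1.5  -0.1   1.46  1.55] tilt 0.13
  row: tx -0.9 ty 3.5 tz 136.4 turn -0.06
{'intrinsics': array([[297.33599812,   0.        , 255.24090082],
       [  0.        , 297.33599812, 190.48304528],
       [  0.        ,   0.        ,   1.        ]]), 'origin': array([ 0.52985982, -0.05712643,  0.44187204]), 'orientation': array([2.23788648, 1.88219595, 0.25062227])} [([0.4637, -0.3788, -0.0022], 0.93), ([0.6079, -0.0656, 0.091], 0.92)]
rim z 0.1740965863296069 [ 0.60343277 -0.06616237  0.02855648] 967
handle [ 0.57665309 -0.06557553  0.36972253] 41692
```

View pics/w1.png

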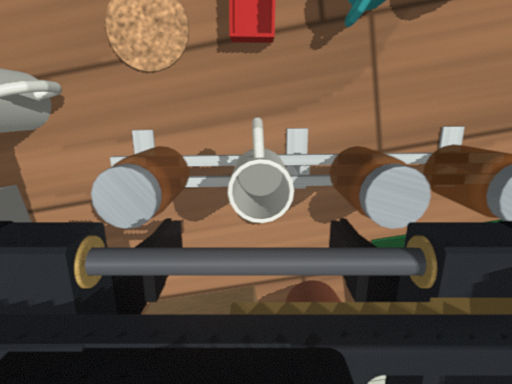

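Wrist view: the mug rim is at (262,190) with its handle straight up (towards the robot), jars on both sides, and the coaster at (147,30). I'll descend and grip along the rail, square to the handle.

```bash
python3 - <<'E'
from h import *
f=np.load("pics/w1.npz");P,u,v=cloud(f["d"],f)
for n,x,y in(("A",.58,-.18),("B",.619,.045)):
    k=(np.hypot(P[:,0]-x,P[:,1]-y)<.045)&(abs(P[:,2]-.205)<.008);T=P[k];print(n,np.median(T[:,2]),T[:,:2].mean(0),circ(T[:,:2]),len(T))
# coaster pixels by height
k=(np.hypot(P[:,0]-.4,P[:,1]+.183)<.07)&(P[:,2]>.0035)&(P[:,2]<.012);T=P[k];print("coaster",T.mean(0),(T.min(0)+T.max(0))/2,T.max(0)-T.min(0))
E
python3 -m crank '[{"tx":-2.5,"ty":4.2,"tz":45,"turn":0},{"tx":-2.5,"ty":4.2,"tz":90,"turn":0},{"tx":-2.5,"ty":4.2,"tz":125,"turn":0},{"tx":-2.5,"ty":4.2,"tz":136,"turn":0},{"tx":-2.5,"ty":4.2,"tz":136,"turn":0}]' 87 25; python3 -c "
from h import *
delta([.603,-.0663,.163],80.4)"
```

```text
A 0.2044778401252516 [ 0.5806431  -0.17753864] [ 0.58101552 -0.17759558  0.01946181] 3317
B 0.20436220400385252 [0.6192525  0.04506995] [0.61959889 0.04494624 0.01945102] 3342
coaster [ 0.40821893 -0.18338144  0.00526492] [ 0.41026929 -0.18233406  0.00589685] [0.09328785 0.10922606 0.0047929 ]
time: 3.58
position: [0.6027, -0.0608, 0.1639]
tool_rot: [-0.259, -3.131, -0.001]
ft_force: [-0.1, 1.1, -0.4]
grip_width: 1.001
grip_force: 0.0
t 3.58 pos [ 0.6027 -0.0608  0.1639] yang 80.5 q [-0.35  0.29  0.49  1.68 -0.15  1.2   1.58] tilt 0.03
  row: tx -1.2 ty -5.3 tz 0.9 turn 0.03
```

```bash
python3 -m crank '[{"tx":-1,"ty":-5,"tz":1,"turn":0},{"tx":-1,"ty":-5,"tz":1,"turn":0}]'; python3 -m crank '[{"tx":0,"ty":0,"tz":0,"turn":0},{"tx":0,"ty":0,"tz":0,"turn":0},{"tx":0,"ty":0,"tz":0,"turn":0},{"tx":0,"ty":0,"tz":0,"turn":0},{"tx":0,"ty":0,"tz":0,"turn":0}]' 30 25;  python3 -c "
from h import *
delta([.603,-.0663,.163],80.4)"
```

```text
time: 3.82
position: [0.6036, -0.068, 0.1641]
tool_rot: [0.263, 3.128, 0.0]
ft_force: [-0.3, 0.7, 0.4]
grip_width: 0.998
grip_force: 0.0
time: 4.45
position: [0.6029, -0.067, 0.1626]
tool_rot: [0.261, 3.131, 0.0]
ft_force: [-0.0, 1.5, 0.7]
grip_width: 0.695
grip_force: 25.0
t 4.45 pos [ 0.6029 -0.067   0.1626] yang 80.5 q [-0.35  0.3   0.49  1.68 -0.15  1.2   1.59] tilt 0.01
  row: tx 0.0 ty 0.7 tz -0.4 turn 0.01
```

```bash
python3 -m crank '[{"tx":0,"ty":0,"tz":-15,"turn":0},{"tx":0,"ty":0,"tz":-50,"turn":0},{"tx":0,"ty":0,"tz":-85,"turn":0},{"tx":20,"ty":-16,"tz":-95,"turn":0},{"tx":55,"ty":-45,"tz":-95,"turn":0}]'; python3 -m crank '[{"tx":35,"ty":-29,"tz":0,"turn":0},{"tx":70,"ty":-58,"tz":10,"turn":0},{"tx":105,"ty":-87,"tz":40,"turn":0},{"tx":125,"ty":-103,"tz":75,"turn":0},{"tx":125,"ty":-103,"tz":100,"turn":0}]'; python3 -m crank '[{"tx":0,"ty":0,"tz":10,"turn":0},{"tx":0,"ty":0,"tz":20,"turn":0},{"tx":0,"ty":0,"tz":20,"turn":0}]'; python3 -c "
from h import *
delta([.401,-.1835,.079],80.4)"
```

```text
time: 5.08
position: [0.5418, -0.1021, 0.2592]
tool_rot: [0.258, 3.128, -0.001]
ft_force: [-0.6, 0.2, -2.6]
grip_width: 0.697
grip_force: 25.0
time: 5.7
position: [0.3984, -0.1845, 0.1568]
tool_rot: [-0.267, -3.13, -0.003]
ft_force: [0.8, 0.7, -3.0]
grip_width: 0.696
grip_force: 25.0
time: 6.08
position: [0.401, -0.1831, 0.1375]
tool_rot: [-0.261, -3.13, 0.0]
ft_force: [0.1, -0.0, -3.1]
grip_width: 0.695
grip_force: 25.0
t 6.08 pos [ 0.401  -0.1831  0.1375] yang 80.5 q [-0.27 -0.08  0.62  2.09  0.05  1.11  1.73] tilt 0.04
  row: tx -0.1 ty -0.3 tz 58.5 turn 0.01
```

```bash
python3 -m crank '[{"tx":0,"ty":0,"tz":20,"turn":0},{"tx":0,"ty":0,"tz":40,"turn":0},{"tx":0,"ty":0,"tz":51,"turn":0},{"tx":0,"ty":0,"tz":54,"turn":0},{"tx":0,"ty":0,"tz":54,"turn":0}]'; python3 -m crank '[{"tx":0,"ty":0,"tz":1,"turn":0},{"tx":0,"ty":0,"tz":2,"turn":0},{"tx":0,"ty":0,"tz":3,"turn":0},{"tx":0,"ty":0,"tz":3,"turn":0}]'; python3 - <<'E'
from h import *
delta([.401,-.1835,.079],80.4)
for c in ("scene","top"):
    p,d=ctrl.get_image(c);P,u,v=cloud(d,ctrl.camera_model(c));
    print([(np.round(r["xyz"],4),r["confidence"]) for r in ctrl.mark_of(c,"mug")])
E
```

```text
time: 6.7
position: [0.4013, -0.1834, 0.084]
tool_rot: [0.261, 3.13, -0.0]
ft_force: [0.3, -0.3, -3.2]
grip_width: 0.696
grip_force: 25.0
time: 7.2
position: [0.4007, -0.1832, 0.0805]
tool_rot: [0.262, 3.131, 0.0]
ft_force: [-0.3, -0.2, -1.3]
grip_width: 0.697
grip_force: 25.0
t 7.2 pos [ 0.4007 -0.1832  0.0805] yang 80.4 q [-0.26  0.01  0.64  2.15 -0.01  0.98  1.79] tilt 0.01
  row: tx -0.3 ty -0.2 tz 1.5 turn 0.01
[(array([ 0.3967,  0.1126, -0.0021]), 0.73), (array([ 0.4047, -0.1871,  0.0044]), 0.64), (array([ 0.1628, -0.3058, -0.    ]), 0.58), (array([ 0.4594, -0.3818, -0.0041]), 0.56)]
[(array([ 4.607e-01, -3.838e-01,  4.000e-04]), 0.66), (array([ 0.4027, -0.1812,  0.007 ]), 0.65), (array([4.008e-01, 1.103e-01, 4.000e-04]), 0.63)]
```

```bash
python3 -m crank '[{"tx":0,"ty":0,"tz":0.5,"turn":0},{"tx":0,"ty":0,"tz":0.5,"turn":0}]'; python3 -m crank '[{"tx":0,"ty":0,"tz":0.5,"turn":0},{"tx":0,"ty":0,"tz":0.5,"turn":0}]'
```

```text
time: 7.65
position: [0.4008, -0.1832, 0.08]
tool_rot: [-0.262, -3.131, -0.0]
ft_force: [-0.4, 0.6, -2.7]
grip_width: 0.695
grip_force: 25.0
time: 7.9
position: [0.4008, -0.1832, 0.0795]
tool_rot: [-0.262, -3.131, -0.0]
ft_force: [-0.3, -0.5, -2.6]
grip_width: 0.694
grip_force: 25.0
```

```bash
python3 -m crank '[{"tx":0,"ty":0,"tz":0.5,"turn":0},{"tx":0,"ty":0,"tz":1,"turn":0},{"tx":0,"ty":0,"tz":1,"turn":0}]'; python3 -m crank '[{"tx":0,"ty":0,"tz":0.5,"turn":0},{"tx":0,"ty":0,"tz":0.5,"turn":0}]'
```

```text
time: 8.28
position: [0.4009, -0.1833, 0.0786]
tool_rot: [0.262, 3.131, 0.0]
ft_force: [0.1, -0.0, -2.2]
grip_width: 0.692
grip_force: 25.0
time: 8.52
position: [0.401, -0.1833, 0.0785]
tool_rot: [0.262, 3.13, 0.0]
ft_force: [-2.2, 0.9, 5.0]
grip_width: 0.695
grip_force: 25.0
```

```bash
python3 -m crank '[{"tx":0,"ty":0,"tz":0,"turn":0},{"tx":0,"ty":0,"tz":0,"turn":0},{"tx":0,"ty":0,"tz":0,"turn":0},{"tx":0,"ty":0,"tz":0,"turn":0}]' 87; python3 -m crank '[{"tx":0,"ty":0,"tz":-15,"turn":0},{"tx":0,"ty":0,"tz":-65,"turn":0},{"tx":0,"ty":0,"tz":-125,"turn":0},{"tx":0,"ty":0,"tz":-180,"turn":0},{"tx":0,"ty":0,"tz":-222,"turn":0}]'; python3 - <<'E'
from h import *
delta([.52,-.02,.30],80.4); delta([.392,.2390,.30],-9.6)
E
```

```text
time: 9.02
position: [0.4008, -0.1832, 0.078]
tool_rot: [0.262, 3.131, 0.0]
ft_force: [-0.2, 0.4, 0.9]
grip_width: 0.981
grip_force: 0.0
time: 9.65
position: [0.401, -0.1837, 0.3038]
tool_rot: [0.262, 3.126, 0.0]
ft_force: [1.2, -0.0, -0.2]
grip_width: 1.001
grip_force: 0.0
t 9.65 pos [ 0.401  -0.1837  0.3038] yang 80.4 q [-0.29 -0.22  0.57  1.85  0.12  1.47  1.66] tilt 0.24
  row: tx -90.1 ty 181.3 tz 4.3 turn 0.00
t 9.65 pos [ 0.401  -0.1837  0.3038] yang 80.4 q [-0.29 -0.22  0.57  1.85  0.12  1.47  1.66] tilt 0.24
  row: tx 79.3 ty 415.3 tz 3.7 turn -18.00
```

```bash
python3 -m crank '[{"tx":-37,"ty":35,"tz":-5,"turn":0},{"tx":-74,"ty":70,"tz":-15,"turn":0},{"tx":-111,"ty":105,"tz":-15,"turn":0},{"tx":-148,"ty":140,"tz":-15,"turn":0},{"tx":-148,"ty":140,"tz":-15,"turn":0}]'; python3 -m crank '[{"tx":0,"ty":0,"tz":0,"turn":0},{"tx":0,"ty":0,"tz":0,"turn":0}]'; python3 - <<'E'
from h import *
import cv2
m=ctrl.camera_model("wrist");p,d=ctrl.get_image("wrist")
np.savez("pics/w2.npz",p=p,d=d,**m);cv2.imwrite("pics/w2.png",cv2.resize(p[:,:,::-1],(768,576)))
for q in("bay0","mug","rack","coaster"):print(q,[(np.round(r["xyz"],4),r["confidence"]) for r in ctrl.mark_of("wrist",q)])
for c in("top","scene"):
    p,d=ctrl.get_image(c);np.savez(f"pics/{c}2.npz",p=p,d=d);
    print(c,[(np.round(r["xyz"],4),r["confidence"]) for r in ctrl.mark_of(c,"bay0")])
E
```

```text
time: 10.28
position: [0.572, -0.0656, 0.3144]
tool_rot: [-0.252, -3.13, 0.001]
ft_force: [-0.8, -0.2, 0.0]
grip_width: 0.998
grip_force: 0.0
time: 10.52
position: [0.5692, -0.0712, 0.316]
tool_rot: [0.265, 3.129, 0.0]
ft_force: [-0.3, -0.8, -0.1]
grip_width: 0.998
grip_force: 0.0
bay0 [(array([ 0.5991, -0.0687,  0.0899]), 0.69)]
mug [(array([ 0.4586, -0.3779, -0.001 ]), 0.98), (array([3.987e-01, 1.111e-01, 1.000e-04]), 0.62), (array([ 0.4038, -0.1822,  0.0056]), 0.55)]
rack [(array([ 0.6087, -0.0098, -0.002 ]), 0.59)]
coaster []
top [(array([0.6355, 0.1587, 0.0925]), 0.76), (array([ 0.5963, -0.0683,  0.0883]), 0.72), (array([0.6196, 0.0454, 0.0942]), 0.71)]
scene [(array([ 0.604 , -0.0678,  0.0904]), 0.9), (array([0.6377, 0.1597, 0.0921]), 0.72), (array([0.619 , 0.0456, 0.0919]), 0.68), (array([ 0.5779, -0.1816,  0.0927]), 0.55), (array([3.914e-01, 2.395e-01, 1.000e-04]), 0.33)]
```

View pics/w2.png

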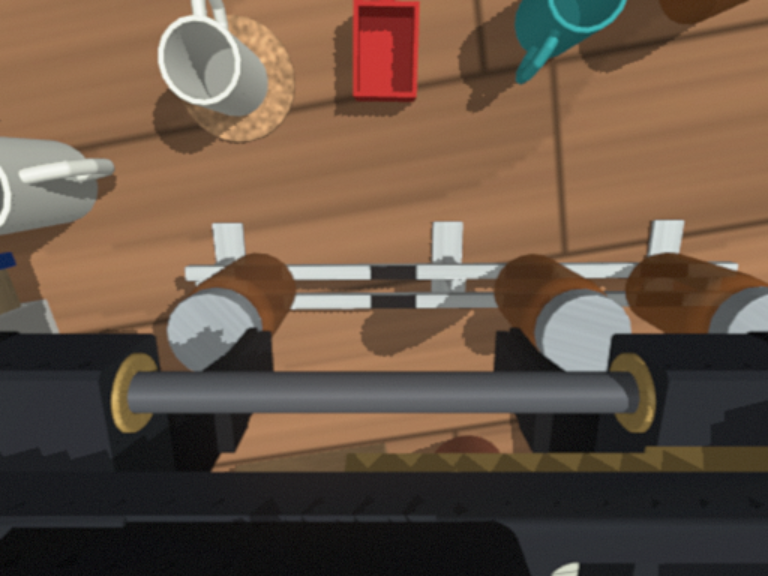

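The mug stands upright on the cork at (215,65) and well inside it. The free bay's black marks are at about (393,286). I'll measure the marks now in all three views, plus the jar.

```bash
python3 - <<'E'
from h import *
import cv2
for n in("w2","top2","scene2"):
    f=np.load(f"pics/{n}.npz");m=f if n=="w2" else ctrl.camera_model(n[:-1])
    p,d=f["p"],f["d"];K=m["intrinsics"];Rm=R.from_rotvec(m["orientation"]).as_matrix();o=m["origin"]
    v,u=np.mgrid[:384,:512];ray=np.stack([(u-K[0,2])/K[0,0],(v-K[1,2])/K[1,1],u*0+1.],-1)@Rm.T
    X=o+ray*((.09-o[2])/ray[...,2])[...,None]   # on rail top plane
    Z=o[2]+ray[...,2]*d
    g=p.max(-1).astype(int)
    e=np.array([np.cos(np.radians(80.4)),np.sin(np.radians(80.4))]);w=np.array([e[1],-e[0]])
    rel=X[...,:2]-[.602,-.067];s=rel@e;t=rel@w
    on=(abs(Z-.09)<.008)&(abs(s)<.05)&(abs(t)<.03)
    k=on&(g<90)
    print(n,"dark n",k.sum(),"s range",s[k].min(),s[k].max(),"mean",s[k].mean(),"t",t[k].min(),t[k].max(),"z med",np.median(Z[on]))
    for sg in(-1,1):
        kk=k&(np.sign(t-np.median(t[k]))==sg);print("   bar",sg,"mean s,t",s[kk].mean().round(4),t[kk].mean().round(4),"mid s",(np.percentile(s[kk],[2,98]).mean()).round(4),np.ptp(np.percentile(s[kk],[2,98])).round(4))
    c=np.array([.602,-.067])+e*s[k].mean()+w*np.mean([t[k&(np.sign(t-np.median(t[k]))==q)].mean() for q in(-1,1)]);print("   centre",c.round(4))
    # rail yaw: light+dark on-rail pixels
    rl=(abs(Z-.09)<.004)&(abs(X[...,0]-.605)<.09)&(X[...,1]>-.26)&(X[...,1]<.24)
    rl&=abs(t)<.03
    A=X[rl][:,:2];q=np.linalg.svd(A-A.mean(0),full_matrices=False)[2][0];print("   railyaw",np.degrees(np.arctan2(*q[::-1]))%180,rl.sum(),"t mean",t[rl].mean())
    P,uu,vv=cloud(d,m);kk=(np.hypot(P[:,0]-.392,P[:,1]-.24)<.045)&(abs(P[:,2]-.115)<.008)
    if kk.sum()>50: T=P[kk];print("   jar lid",T[:,:2].mean(0).round(4),((T.min(0)+T.max(0))/2).round(4))
    kk=(np.hypot(P[:,0]-.402,P[:,1]+.183)<.045)&(abs(P[:,2]-.091)<.006);T=P[kk];print("   mug rim",circ(T[:,:2]).round(4),np.median(T[:,2]))
E
```

```text
w2 dark n 534 s range -0.019962169029361928 0.04963221409945509 mean -0.0006440624833289499 t -0.019163178545024126 0.018240153989154406 z med 0.08945400037664808
   bar -1 mean s,t -0.0011 -0.0138 mid s -0.0008 0.0357
   bar 1 mean s,t -0.0002 0.0126 mid s -0.0007 0.0363
   centre [ 0.6013 -0.0675]
   railyaw 81.51709493482373 3307 t mean -0.003735895522504245
   mug rim [ 0.403  -0.1822  0.0287] 0.08975856948340838
top2 dark n 105 s range -0.01895947830514297 0.016490307140038848 mean -0.0010820577441133753 t -0.021646768830698448 0.014931223026033589 z med 0.08902287309718648
   bar -1 mean s,t -0.0007 -0.0158 mid s -0.0012 0.0346
   bar 1 mean s,t -0.0012 0.0096 mid s -0.0013 0.0333
   centre [ 0.5988 -0.0676]
   railyaw 81.35005956608023 614 t mean -0.00692141574896297
   jar lid [0.3911 0.2394] [0.3907 0.2395 0.1136]h.py:10: RuntimeWarning: Mean of empty slice.
  c0=P.mean(0)
  ret = um.true_divide(
Traceback (most recent call last):
  File "h.py", line 12, in circ
    return least_squares(f,[*c0]+([] if r else [.03]),loss="soft_l1",f_scale=.002).x
           ~~~~~~~~~~~~~^^^^^^^^^^^^^^^^^^^^^^^^^^^^^^^^^^^^^^^^^^^^^^^^^^^^^^^^^^
ValueError: Initial guess is outside of provided bounds
```

```bash
python3 -m crank '[{"tx":-6,"ty":1,"tz":0,"turn":2},{"tx":-12,"ty":2,"tz":0,"turn":4},{"tx":-18,"ty":3,"tz":0,"turn":6},{"tx":-24,"ty":4,"tz":0,"turn":8},{"tx":-31,"ty":5,"tz":0,"turn":10}]'; python3 -m crank '[{"tx":0,"ty":0,"tz":0,"turn":2},{"tx":0,"ty":0,"tz":0,"turn":4},{"tx":0,"ty":0,"tz":0,"turn":6},{"tx":0,"ty":0,"tz":0,"turn":8},{"tx":0,"ty":0,"tz":0,"turn":8}]';python3 -m crank '[{"tx":0,"ty":0,"tz":0,"turn":0},{"tx":0,"ty":0,"tz":0,"turn":0}]';
cat > marks.py <<'E'
from h import *
import cv2
def marks(n,p,d,m):
    K=m["intrinsics"];Rm=R.from_rotvec(m["orientation"]).as_matrix();o=m["origin"]
    v,u=np.mgrid[:384,:512];ray=np.stack([(u-K[0,2])/K[0,0],(v-K[1,2])/K[1,1],u*0+1.],-1)@Rm.T
    X=o+ray*((.09-o[2])/ray[...,2])[...,None];Z=o[2]+ray[...,2]*d;g=p.max(-1).astype(int)
    e=np.array([np.cos(np.radians(80.4)),np.sin(np.radians(80.4))]);w=np.array([e[1],-e[0]])
    rel=X[...,:2]-[.601,-.067];s=rel@e;t=rel@w
    on=(abs(Z-.09)<.008)&(abs(s)<.028)&(abs(t)<.028);k=on&(g<90);bars=[]
    for sg in(-1,1):
        kk=k&(np.sign(t-np.median(t[k]))==sg);bars.append((s[kk].mean(),t[kk].mean()))
    b=np.array(bars);c=np.array([.601,-.067])+e*b[:,0].mean()+w*b[:,1].mean()
    print(n,"bars",b.round(4).tolist(),"centre",c.round(4),"z",np.median(Z[on]).round(4),k.sum());return c
E
python3 - <<'E'
from marks import *
delta([.601,-.067,.3],-9.6)
m=ctrl.camera_model("wrist");p,d=ctrl.get_image("wrist");np.savez("pics/w3.npz",p=p,d=d,**m)
cv2.imwrite("pics/w3.png",p[:,:,::-1])
for n in("w2","w3"):
    f=np.load(f"pics/{n}.npz");marks(n,f["p"],f["d"],f)
for n in("top","scene"):
    f=np.load(f"pics/{n}2.npz");marks(n,f["p"],f["d"],ctrl.camera_model(n))
P,u,v=cloud(d,m)
for n,x,y in(("A",.58,-.18),("B",.619,.045)):
    k=(np.hypot(P[:,0]-x,P[:,1]-y)<.045)&(abs(P[:,2]-.205)<.008);T=P[k];print(n,T[:,:2].mean(0) if k.any() else 0,k.sum())
E
```

```text
time: 11.6
position: [0.6015, -0.0699, 0.315]
tool_rot: [-1.568, -2.722, 0.0]
ft_force: [-0.3, 0.1, -0.0]
grip_width: 1.002
grip_force: 0.0
time: 12.22
position: [0.6014, -0.0698, 0.315]
tool_rot: [2.397, 2.031, -0.0]
ft_force: [-0.2, 1.1, -0.1]
grip_width: 1.0
grip_force: 0.0
time: 12.48
position: [0.6014, -0.07, 0.3151]
tool_rot: [-2.397, -2.031, -0.0]
ft_force: [0.2, -0.3, 0.1]
grip_width: 0.995
grip_force: 0.0
t 12.47 pos [ 0.6014 -0.07    0.3151] yang -9.5 q [-0.49  0.23  0.68  1.47 -0.14  1.49  0.02] tilt 0.01
  row: tx 2.9 ty -0.8 tz 15.1 turn 0.03
w2 bars [[-0.0011, -0.0129], [-0.0003, 0.0136]] centre [ 0.6012 -0.0677] z 0.0895 532
w3 bars [[-0.0004, -0.0105], [-0.0006, 0.0144]] centre [ 0.6029 -0.0678] z 0.0895 537
top bars [[-0.0005, -0.0148], [-0.0011, 0.0105]] centre [ 0.5988 -0.0674] z 0.089 105
scene bars [[-0.0001, -0.0145], [-0.0008, 0.0115]] centre [ 0.5995 -0.0672] z 0.0896 87
A [ 0.58367813 -0.16639826] 1234
B [0.62134124 0.04628336] 4089
```

View pics/w3.png

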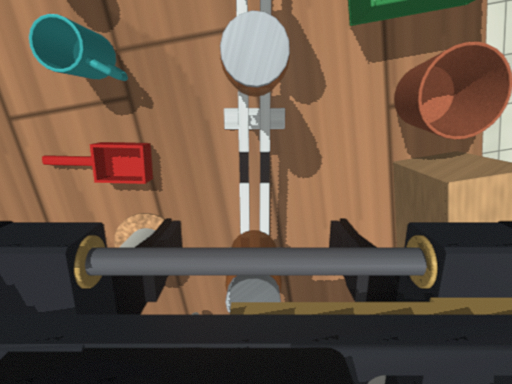

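View 3: the marks are at (255,167) on the two bars, with the neighbouring jars at (255,48) and (255,290). Combining the two yaws cancels the camera bias and puts the bay at about (0.6013, -0.068, 0.090). Now to the loose jar.

```bash
python3 -m crank '[{"tx":36,"ty":-34,"tz":0,"turn":0},{"tx":78,"ty":-74,"tz":0,"turn":0},{"tx":120,"ty":-114,"tz":0,"turn":0},{"tx":162,"ty":-154,"tz":0,"turn":0},{"tx":204,"ty":-194,"tz":0,"turn":0}]'; python3 -m crank '[{"tx":40,"ty":-38,"tz":5,"turn":0},{"tx":66,"ty":-63.5,"tz":15,"turn":0},{"tx":66,"ty":-63.5,"tz":15,"turn":0},{"tx":66,"ty":-63.5,"tz":15,"turn":0}]';
python3 - <<'E'
from marks import *
delta([.392,.239,.3],-9.6)
m=ctrl.camera_model("wrist");p,d=ctrl.get_image("wrist");np.savez("pics/w4.npz",p=p,d=d,**m)
P,u,v=cloud(d,m)
k=(np.hypot(P[:,0]-.392,P[:,1]-.239)<.045)&(abs(P[:,2]-.115)<.007);T=P[k];print("lid",T.mean(0),((T.min(0)+T.max(0))/2),np.ptp(T,axis=0),k.sum())
hull=cv2.minEnclosingCircle((T[:,:2]*1000).astype(np.float32));print("encl mm",hull)
print([(np.round(r["xyz"],4),r["confidence"]) for r in ctrl.mark_of("wrist","jar")])
E
```

```text
time: 13.15
position: [0.4427, 0.1648, 0.3155]
tool_rot: [-2.398, -2.03, -0.002]
ft_force: [0.6, 1.0, 0.2]
grip_width: 0.998
grip_force: 0.0
time: 13.65
position: [0.3929, 0.2382, 0.3003]
tool_rot: [2.399, 2.028, 0.001]
ft_force: [0.7, 0.4, -0.3]
grip_width: 0.997
grip_force: 0.0
t 13.65 pos [0.3929 0.2382 0.3003] yang -9.6 q [-0.93 -0.13  0.3   1.81  0.04  1.45 -0.81] tilt 0.04
  row: tx 0.6 ty -1.0 tz 0.3 turn 0.00
lid [0.39520461 0.24081692 0.11429689] [0.39515207 0.23985834 0.11243689] [0.05371268 0.05437963 0.00881215] 1781
encl mm ((394.987548828125, 240.05125427246094), 27.4464054107666)
[(array([ 0.3946,  0.2377, -0.0005]), 0.65), (array([0.6378, 0.1568, 0.0902]), 0.62)]
```

```bash
python3 -m crank '[{"tx":1,"ty":0,"tz":50,"turn":0},{"tx":1,"ty":0,"tz":100,"turn":0},{"tx":1,"ty":0,"tz":150,"turn":0},{"tx":1,"ty":0,"tz":195,"turn":0},{"tx":1,"ty":0,"tz":222,"turn":0}]'; python3 -m crank '[{"tx":0,"ty":0,"tz":8,"turn":0},{"tx":0,"ty":0,"tz":8,"turn":0},{"tx":0,"ty":0,"tz":8,"turn":0}]';python3 -c "
from h import *
delta([.3935,.2392,.070],-9.6)"
```

```text
time: 14.38
position: [0.3924, 0.2382, 0.0761]
tool_rot: [2.401, 2.026, -0.003]
ft_force: [-0.5, 0.4, 0.1]
grip_width: 1.001
grip_force: 0.0
time: 14.75
position: [0.3936, 0.2405, 0.0715]
tool_rot: [2.399, 2.028, 0.004]
ft_force: [0.3, -0.1, 0.7]
grip_width: 1.001
grip_force: 0.0
t 14.75 pos [0.3936 0.2405 0.0715] yang -9.6 q [-0.92  0.08  0.32  2.11 -0.03  0.96 -0.74] tilt 0.16
  row: tx -1.3 ty 0.1 tz 1.5 turn 0.00
```

```bash
python3 -m crank '[{"tx":-1,"ty":0,"tz":1,"turn":0},{"tx":-1,"ty":0,"tz":1,"turn":0}]' 87 30 >/dev/null; python3 -m crank '[{"tx":0,"ty":0,"tz":0,"turn":0},{"tx":0,"ty":0,"tz":0,"turn":0},{"tx":0,"ty":0,"tz":0,"turn":0},{"tx":0,"ty":0,"tz":0,"turn":0},{"tx":0,"ty":0,"tz":0,"turn":0}]' 30 30;python3 -c "
from h import *
delta([.3935,.2392,.070],-9.6)"; python3 -m crank '[{"tx":0,"ty":0,"tz":-10,"turn":0},{"tx":0,"ty":0,"tz":-40,"turn":0},{"tx":0,"ty":0,"tz":-90,"turn":0},{"tx":0,"ty":0,"tz":-145,"turn":0},{"tx":0,"ty":0,"tz":-200,"turn":0}]'; python3 -m crank '[{"tx":0,"ty":0,"tz":-35,"turn":0},{"tx":0,"ty":0,"tz":-60,"turn":0},{"tx":0,"ty":0,"tz":-60,"turn":0}]'; python3 -c "
from h import *
delta([.6013,-.068,.33],-9.6)"
```

```text
time: 15.62
position: [0.3927, 0.239, 0.0692]
tool_rot: [2.398, 2.028, 0.001]
ft_force: [1.1, 0.0, -0.1]
grip_width: 0.703
grip_force: 30.0
t 15.62 pos [0.3927 0.239  0.0692] yang -9.6 q [-0.92  0.08  0.32  2.11 -0.03  0.95 -0.74] tilt 0.05
  row: tx 0.3 ty 0.8 tz -0.8 turn 0.01
time: 16.25
position: [0.3913, 0.2385, 0.2706]
tool_rot: [-2.398, -2.029, 0.002]
ft_force: [1.3, 1.1, -3.4]
grip_width: 0.702
grip_force: 30.0
time: 16.62
position: [0.3925, 0.2393, 0.3307]
tool_rot: [-2.398, -2.029, -0.005]
ft_force: [0.6, -0.2, -3.6]
grip_width: 0.705
grip_force: 30.0
t 16.62 pos [0.3925 0.2393 0.3307] yang -9.6 q [-0.94 -0.13  0.3   1.76  0.04  1.5  -0.81] tilt 0.17
  row: tx -268.4 ty 256.8 tz 0.4 turn 0.01
```

```bash
python3 -m crank '[{"tx":-20,"ty":19,"tz":0,"turn":0},{"tx":-56,"ty":53,"tz":0,"turn":0},{"tx":-94,"ty":90,"tz":0,"turn":0},{"tx":-132,"ty":126,"tz":0,"turn":0},{"tx":-170,"ty":162,"tz":0,"turn":0}]'; python3 -m crank '[{"tx":-38,"ty":36,"tz":0,"turn":0},{"tx":-70,"ty":67,"tz":0,"turn":0},{"tx":-90,"ty":87,"tz":0,"turn":0},{"tx":-98,"ty":95,"tz":0,"turn":0},{"tx":-98,"ty":95,"tz":0,"turn":0}]'; python3 -m crank '[{"tx":0,"ty":0,"tz":0,"turn":0},{"tx":0,"ty":0,"tz":0,"turn":0}]';
python3 - <<'E'
from marks import *
delta([.6013,-.068,.1592],-9.6)
m=ctrl.camera_model("wrist");p,d=ctrl.get_image("wrist");cv2.imwrite("pics/w5.png",p[:,:,::-1])
marks("w5",p,d,m)
s0=ctrl.get_state()["position"]
for c in("top","scene"):
    p,d=ctrl.get_image(c);P,u,v=cloud(d,ctrl.camera_model(c));cv2.imwrite(f"pics/{c}5.png",p[:,:,::-1])
    print(c,[(np.round(r["xyz"],4),r["confidence"]) for r in ctrl.mark_of(c,"jar")])
    k=(np.hypot(P[:,0]-s0[0],P[:,1]-s0[1])<.04)&(P[:,2]>.255)&(P[:,2]<.305);T=P[k]
    if len(T)>20:print(c,"held jar",circ(T[:,:2],.031),len(T))
E
```

```text
time: 17.25
position: [0.5234, 0.0431, 0.3271]
tool_rot: [-2.397, -2.028, 0.004]
ft_force: [0.3, 0.7, -4.0]
grip_width: 0.704
grip_force: 30.0
time: 17.88
position: [0.6006, -0.0678, 0.3277]
tool_rot: [-2.398, -2.027, 0.003]
ft_force: [-0.7, 0.6, -4.1]
grip_width: 0.709
grip_force: 30.0
time: 18.12
position: [0.6009, -0.0664, 0.3291]
tool_rot: [-2.396, -2.031, -0.001]
ft_force: [-0.5, -0.2, -3.8]
grip_width: 0.71
grip_force: 30.0
t 18.12 pos [ 0.6009 -0.0664  0.3291] yang -9.4 q [-0.54  0.23  0.73  1.45 -0.16  1.52  0.03] tilt 0.07
  row: tx -1.7 ty 0.7 tz 169.9 turn 0.03
w5 bars [[0.0079, -0.012], [0.0078, 0.0142]] centre [ 0.6034 -0.0595] z 0.0896 270
top [(array([0.6168, 0.0467, 0.0944]), 0.95), (array([0.6391, 0.1575, 0.088 ]), 0.71)]
scene [(array([0.6364, 0.1541, 0.0916]), 0.87), (array([0.6211, 0.0462, 0.0863]), 0.76), (array([ 0.5804, -0.1808,  0.0877]), 0.69), (array([ 0.6001, -0.0648,  0.2598]), 0.63)]
scene held jar [ 0.60021585 -0.06586811] 324
```

View pics/scene5.png

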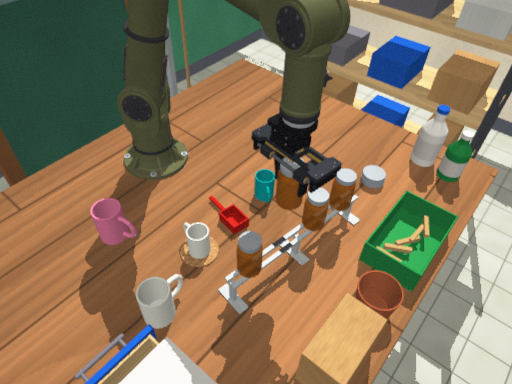

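The scene view shows the jar held upright above the free bay at (290,190), and the mug on the coaster at (198,243). In this camera the jar-to-mark offset is about 1 mm, which agrees with the wrist estimate. Lowering.

```bash
python3 -m crank '[{"tx":-1.5,"ty":0.2,"tz":20,"turn":0},{"tx":-1.5,"ty":0.2,"tz":55,"turn":0},{"tx":-1.5,"ty":0.2,"tz":90,"turn":0},{"tx":-1.5,"ty":0.2,"tz":125,"turn":0},{"tx":-1.5,"ty":0.2,"tz":148,"turn":0}]'; python3 -m crank '[{"tx":0,"ty":0,"tz":6,"turn":0},{"tx":0,"ty":0,"tz":12,"turn":0},{"tx":0,"ty":0,"tz":14,"turn":0},{"tx":0,"ty":0,"tz":14,"turn":0},{"tx":0,"ty":0,"tz":14,"turn":0}]';
python3 - <<'E'
from marks import *
delta([.6010,-.068,.1592],-9.6)
E
```

```text
time: 19.0
position: [0.6004, -0.069, 0.1793]
tool_rot: [-2.397, -2.028, 0.002]
ft_force: [-0.1, 0.3, -3.6]
grip_width: 0.706
grip_force: 30.0
time: 19.62
position: [0.6015, -0.0694, 0.1677]
tool_rot: [2.398, 2.028, 0.002]
ft_force: [0.3, 0.1, -3.7]
grip_width: 0.708
grip_force: 30.0
t 19.62 pos [ 0.6015 -0.0694  0.1677] yang -9.5 q [-0.51  0.32  0.71  1.69 -0.22  1.22  0.08] tilt 0.07
  row: tx 1.3 ty -0.8 tz 8.5 turn 0.01
```

```bash
python3 -m crank '[{"tx":1.3,"ty":-0.6,"tz":2,"turn":0},{"tx":1.3,"ty":-0.6,"tz":4,"turn":0},{"tx":1.3,"ty":-0.6,"tz":5,"turn":0},{"tx":1.3,"ty":-0.6,"tz":5.5,"turn":0},{"tx":1.3,"ty":-0.6,"tz":5.5,"turn":0}]'; python3 - <<'E'
from marks import *
delta([.6010,-.068,.1592],-9.6)
for c in("scene","top"):
    p,d=ctrl.get_image(c);cv2.imwrite(f"pics/{c}6.png",p[:,:,::-1]);P,u,v=cloud(d,ctrl.camera_model(c))
    k=(np.hypot(P[:,0]-.601,P[:,1]+.068)<.04)&(P[:,2]>.1)&(P[:,2]<.135);T=P[k]
    if len(T)>20:print(c,"held jar",circ(T[:,:2],.031),len(T))
E
```

```text
time: 20.25
position: [0.6008, -0.0681, 0.1615]
tool_rot: [2.399, 2.029, 0.0]
ft_force: [-0.4, 0.3, -3.4]
grip_width: 0.713
grip_force: 30.0
t 20.25 pos [ 0.6008 -0.0681  0.1615] yang -9.6 q [-0.51  0.33  0.71  1.69 -0.22  1.2   0.08] tilt 0.0
  row: tx 0.1 ty 0.2 tz 2.3 turn 0.01
scene held jar [ 0.59976966 -0.06698758] 183
```

```bash
python3 -m crank '[{"tx":0,"ty":0,"tz":0.5,"turn":0},{"tx":0,"ty":0,"tz":1,"turn":0},{"tx":0,"ty":0,"tz":1,"turn":0}]'; python3 -m crank '[{"tx":0,"ty":0,"tz":0.5,"turn":0},{"tx":0,"ty":0,"tz":0.5,"turn":0}]'; python3 -m crank '[{"tx":0,"ty":0,"tz":0.5,"turn":0},{"tx":0,"ty":0,"tz":0.5,"turn":0}]'
```

```text
time: 20.72
position: [0.6008, -0.068, 0.1605]
tool_rot: [-2.399, -2.029, -0.0]
ft_force: [0.5, -0.3, -3.4]
grip_width: 0.707
grip_force: 30.0
time: 20.98
position: [0.6008, -0.068, 0.16]
tool_rot: [-2.399, -2.029, -0.0]
ft_force: [-0.0, -0.0, -4.3]
grip_width: 0.705
grip_force: 30.0
time: 21.22
position: [0.6008, -0.068, 0.1596]
tool_rot: [-2.399, -2.029, -0.0]
ft_force: [0.5, 0.1, -4.0]
grip_width: 0.706
grip_force: 30.0
```

```bash
python3 -m crank '[{"tx":0,"ty":0,"tz":0.5,"turn":0},{"tx":0,"ty":0,"tz":0.5,"turn":0}]'; python3 -m crank '[{"tx":0,"ty":0,"tz":0.3,"turn":0},{"tx":0,"ty":0,"tz":0.3,"turn":0}]'
```

```text
time: 21.48
position: [0.6008, -0.0681, 0.1593]
tool_rot: [2.399, 2.029, 0.0]
ft_force: [-0.2, 0.3, -1.3]
grip_width: 0.705
grip_force: 30.0
time: 21.72
position: [0.6009, -0.0681, 0.1592]
tool_rot: [2.399, 2.029, 0.001]
ft_force: [-2.1, -0.3, 0.5]
grip_width: 0.706
grip_force: 30.0
```

```bash
python3 -m crank '[{"tx":0,"ty":0,"tz":0.2,"turn":0},{"tx":0,"ty":0,"tz":0.2,"turn":0}]'; python3 -m crank '[{"tx":0,"ty":0,"tz":0,"turn":0},{"tx":0,"ty":0,"tz":0,"turn":0},{"tx":0,"ty":0,"tz":0,"turn":0},{"tx":0,"ty":0,"tz":0,"turn":0}]' 87; python3 -m crank '[{"tx":0,"ty":0,"tz":-15,"turn":0},{"tx":0,"ty":0,"tz":-55,"turn":0},{"tx":0,"ty":0,"tz":-105,"turn":0},{"tx":0,"ty":0,"tz":-140,"turn":0},{"tx":0,"ty":0,"tz":-140,"turn":0}]';  python3 -m crank '[{"tx":45,"ty":-40,"tz":0,"turn":0},{"tx":85,"ty":-80,"tz":0,"turn":0},{"tx":125,"ty":-120,"tz":0,"turn":0},{"tx":125,"ty":-120,"tz":0,"turn":0}]'
python3 - <<'E'
from marks import *
for c in("scene","top"):
    p,d=ctrl.get_image(c);cv2.imwrite(f"pics/{c}7.png",p[:,:,::-1]);P,u,v=cloud(d,ctrl.camera_model(c))
    k=(np.hypot(P[:,0]-.601,P[:,1]+.068)<.04)&(P[:,2]>.1)&(P[:,2]<.165);T=P[k];print(c,"jar",circ(T[:,:2],.031).round(4),len(T))
    for n,x,y in(("new",.601,-.068),("A",.583,-.179),("B",.619,.045),("C",.638,.158)):
        k=(np.hypot(P[:,0]-x,P[:,1]-y)<.045)&(abs(P[:,2]-.205)<.008);T=P[k];print(n,T.mean(0).round(4),k.sum())
    k=(np.hypot(P[:,0]-.402,P[:,1]+.183)<.045)&(abs(P[:,2]-.091)<.006);T=P[k];print("mug rim",circ(T[:,:2]).round(4) if k.sum()>9 else 0)
E
```

```text
time: 21.98
position: [0.6009, -0.0681, 0.1592]
tool_rot: [2.399, 2.029, 0.001]
ft_force: [-2.7, 0.5, 5.0]
grip_width: 0.705
grip_force: 30.0
time: 22.48
position: [0.6008, -0.068, 0.1584]
tool_rot: [2.399, 2.029, 0.0]
ft_force: [-0.5, -0.3, 0.0]
grip_width: 0.986
grip_force: 0.0
time: 23.1
position: [0.6025, -0.0688, 0.3031]
tool_rot: [2.396, 2.025, 0.009]
ft_force: [0.2, 0.2, -0.5]
grip_width: 0.998
grip_force: 0.0
time: 23.6
position: [0.5007, 0.08, 0.2982]
tool_rot: [-2.387, -2.038, -0.001]
ft_force: [0.4, -0.7, 0.1]
grip_width: 0.999
grip_force: 0.0
scene jar [ 0.5998 -0.067 ] 374
new [ 0.6022 -0.0704  0.2044] 340
A [ 0.5817 -0.1822  0.2046] 396
B [0.6207 0.0424 0.2043] 296
C [0.6376 0.1519 0.2043] 259
mug rim [ 0.4012 -0.1848  0.0287]
top jar [ 0.5992 -0.0669] 151
new [ 0.5978 -0.0663  0.204 ] 409
A [ 0.5774 -0.1783  0.2038] 413
B [nan nan nan] 0
C [nan nan nan] 0
mug rim [ 0.3988 -0.1822  0.0287]<stdin>:6: RuntimeWarning: Mean of empty slice.
  ret = um.true_divide(
```

View pics/scene7.png

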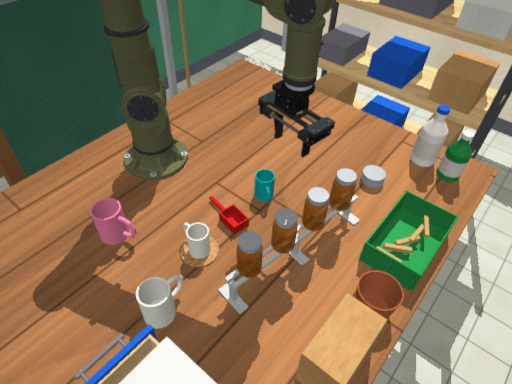

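The picture shows four jars upright in a row on the rail, the new one at (284,230), and the mug on the coaster at (198,243). The other jars have not moved.

```bash
python3 -c "
from bench import ctrl
print(ctrl.close_job())"
```

```text
the job is handed in; nothing more can be done
None
```

The job is handed in at about 24 s of robot time: the mug stands on the coaster with its whole foot on the cork, and the jar stands upright in the freed bay, within about 1 mm of the marks in the scene camera; the other three jars have not moved, and the scoop and lid pile were not touched.

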